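# Complete the row of dropper bottles on the desk shelf

### The job

Pick up the two smaller amber dropper bottles from the desk and add them to the row that the big one begins on the low shelf: the three side by side in order of size (big, medium, small), no more than a centimetre between neighbours, all upright and pushed back against the shelf's rear ledge. Keep the bottles upright all the time, leave the big bottle in its place at the end of the shelf, and do not disturb the carton on the shelf or the jar, test cassette and pen on the desk.

Things in the scene. Friction and masses are not known exactly. Their poses are not given: they have to be found in the camera images.
- shelf: low fixed wooden desk shelf, 115 mm deep (its x, -60 to +55 mm), 380 mm long (its y), top 50 mm above the desk. Origin: on the desk under its middle. Along the rear (+x, away from the robot) a ledge 10 mm thick rises 10 mm above the top; its inner face (towards the robot) is at x = +45 mm. No walls at front or ends. May be turned a little
- bottle_big: the big amber dropper bottle, paper label, black dropper cap: round body 45 mm in diameter up to 64 mm high, then a shoulder, then the cap (24 mm in diameter, tapering at the tip) from 72 to 96 mm. Origin: centre of its underside, z up along the bottle. Stands already on the shelf at the ledge, at its left or right end, about 130 g
- bottle_medium: the medium amber dropper bottle, paper label, black dropper cap: round body 38 mm in diameter up to 54 mm high, then a shoulder, then the cap (22 mm in diameter, tapering at the tip) from 61 to 81 mm. Origin: centre of its underside, z up along the bottle. Starts standing on the desk, about 75 g
- bottle_small: the small amber dropper bottle, paper label, black dropper cap: round body 32 mm in diameter up to 42 mm high, then a shoulder, then the cap (20 mm in diameter, tapering at the tip) from 48 to 66 mm. Origin: centre of its underside, z up along the bottle. Starts standing on the desk, about 40 g
- end_carton: small white carton, 40 mm (x) by 56 mm (y) by 75 mm high, standing on the shelf at the other end from the big bottle; leave alone. Origin: centre of its underside
- jar: squat round specimen jar with a white lid, 60 mm in diameter, 50 mm high, standing on the desk; leave alone. Origin: centre of its underside
- cassette: white test cassette lying on the desk, 70 mm (x) by 21 mm (y) by 5 mm; leave alone. Origin: centre of its underside
- pen: pen lying on the desk along its x, about 139 mm long, 10 mm thick; leave alone. Origin: underside, near its middle
Not all that is in view belongs to the job. What is shaped like the bottle_medium but blue is not meant.

How it is judged (in metres and radians):
At the end, for the whole second after the job is handed in: all three bottles stand on the shelf top, upright within 0.1 rad, at rest, each within 6 mm of touching the rear ledge; medium next to big and small next to medium with gaps of at most about 14 mm, the medium one between the other two; the big bottle within 15 mm of where it began (x of bottle_big in the frame of shelf above 0.0165 m and z of bottle_big in the frame of shelf between 0.045 and 0.056 m and angle between each of bottle_big, bottle_medium, bottle_small's own z axis and vertical below 0.1 rad and linear speed of each of bottle_big, bottle_medium, bottle_small below 0.02 m/s and x of bottle_medium in the frame of shelf above 0.02 m and z of bottle_medium in the frame of shelf between 0.045 and 0.056 m and x of bottle_small in the frame of shelf above 0.023 m and z of bottle_small in the frame of shelf between 0.045 and 0.056 m and horizontal distance between bottle_big and bottle_medium below 0.056 m and horizontal distance between bottle_medium and bottle_small below 0.049 m and horizontal distance between bottle_big and bottle_small above 0.068 m and distance of bottle_big from where it was at the start of the episode below 0.015 m).
It fails at once if the medium or the small bottle is tipped by more than 0.6 rad, or the big one by more than 0.3 rad (angle between any of bottle_medium, bottle_small's own z axis and vertical above 0.6 rad or angle between bottle_big's own z axis and vertical above 0.3 rad).
It fails at once if the carton on the shelf, the jar, the cassette or the pen is moved by more than 25 mm (distance of any of end_carton, jar, cassette, pen from where it was at the start of the episode above 0.025 m).
It also fails if it takes over 64 s, if anything falls off the work surface, if the arm or the gripper's body presses on something with over 40 N, if the wrist force passes 120 N, or if a joint passes its speed limit or range.

### The arm

A 7-joint arm with a two-finger parallel gripper is mounted at the origin on the work surface. World frame = base frame: x ahead of the robot, y to its left, z up, the work surface at z = 0. Lengths are in m, angles in degrees, forces in N, time in s.
With the tool pointing down it reaches from about 0.425 to 0.875 m from the base axis. Payload 8.4 kg.
Tool frame: the origin (TCP) lies at the very end of the fingers, on their centre line; the grasp point (between the pads) lies robot.hold_point_z behind it (robot.hold_point_z is the distance from the TCP to the grasp point, in m); z points along the fingers, y is the direction in which the jaws open and shut (so a half turn about z gives the same grasp; the last joint's range is limited). The gripper opens to 85 mm and grips with 20 to 120 N. Pads are 22 mm wide; open, the fingers measure 114 mm over their backs; the gripper's body (76 mm by 85 mm) begins 54 mm behind the grasp point. The pads swing forward as they close: fully open they stand 13 mm farther back than shut.
Start: joints at [-77.074, 19.091, 2.286, 83.961, -0.768, 76.965, -3.352], TCP at [0.207, 0.616, 0.207] pointing down, gripper open.
Joint ranges: [-147.57, 147.57], [-21.85, 119.76], [-74.77, 79.35], [14.55, 137.4], [-85.83, 265.84], [4.83, 119.75], [-152.11, 152.11]. Speed limits (degrees/s): [127.2, 127.2, 159.86, 159.86, 180, 180, 180].

### API

Orientations are given as a 3x3 rotation matrix whose columns are the frame's x, y, z axes.
In Python, from cell import robot gives the robot as it stands.
- The arm moves only by the tool step_arm, never from a script. Its argument "moves" is a list of rows, each an object with "translation": the shift along the tool's x, y, z in cm, a list of three; "yaw": the turn about the tool's z in rad. A call has 1 to 20 rows; each row shifts and turns the commanded pose from where the row before left it, along the tool's axes as they then stand; what a row does not reach is not made up. A row lasts 1/12 s, in which the tool goes at most 41.7 mm and 7.16 degrees, less where a joint would pass 70% of its speed; a pose out of reach is approached as far as the arm can. A call with a gripper value outside its range is refused whole. "fingers" is the opening, from 0 (shut) to 1 (fully open), set as the call begins (left out, the last holds). The fingers move at their own pace and stop on an object; "newtons" is the grip in N (left out, the last holds). Time passes only in rows, so rows that do not move let the fingers close. It gives the time, the measured TCP pose, the force and the opening at its end, in the units of the state.
- robot.state(): the state, without advancing time (a new reading comes with each control period).
- robot.get_image(name): name is "scene" or "top" or "wrist"; returns the picture (420x560x3 uint8, red, green, blue); there is no depth.
- robot.camera_info(name): a dict with "camera_matrix" (3x3 intrinsics, pixels), "xyz" and "orientation" of the camera in the world. Camera axes: x right, y up, looking along -z (the intrinsics and any distortion apply to the point x, -y, -z); pixel columns grow to the right and rows downward; lengths in m; the calibration is good to about 2 mm. A picture is of the moment at which its call begins: read the wrist's pose just before it. camera_info takes no time and is no camera call; for the wrist camera it gives the pose at the moment of the call.
- robot.job_done(): hands the job in, once; it reports no verdict.
Trained networks look in the newest picture that a camera, given by its name, has taken for a name from the list of things; names that differ only in an ending like _2 or _b are one class to them, and where a whole thing is asked for, a point or a joint stands for the part that bears it (a point fixed in the world has none). Each returns a list of dicts, best first, with "confidence" (0 to 1); they miss things now and then, are a little off and sometimes report something else, mostly with a low value. They report only what shows in the picture. A call takes as long as a camera call. They do not tell look-alikes from the thing itself.
- robot.find_in(camera, name): "extent" ([left, top, right, bottom] in pixels, round what is visible of it).
The state is a dict: "time": time; "joint_pos": joint angles; "dq": joint speeds; "joint_torque": joint torques, N m; "ee_pos": TCP position; "eef_rot": TCP orientation; "contact_force": force on the tool from outside, world axes, zero at the start; "ft_torque": the same for the moment, N m; "grip_width": finger opening in m.
Only numpy, scipy, OpenCV 4.12 (cv2) and the standard library are available. Lean on these libraries where they do the work, as an engineer would, in place of code of your own. Each camera call takes 0.05 s, during which the arm holds its last target. There are 200 camera calls.

## Working session

There is one attempt and no reset: what is moved stays moved. The work goes in short steps, Python scripts to look and compute and a tool call to move; the robot and the scene stay as the last step left them, time stands still between calls to the robot, and variables do not carry over. Pictures are saved under pics/ and viewed, about 8 in all and at most 12, crops included, and the job is handed in when it is done.

Besides the shell and the picture viewer there is one more tool, called after ">>>" as a command line: name --argument value ..., lists and objects as JSON in quotes. step_arm: Moves the arm, as the interface text tells. Its arguments: {"type":"object","properties":{"moves":{"type":"array","items":{"type":"object","properties":{"translation":{"type":"array","items":{"type":"number"}},"yaw":{"type":"number"}}}},"fingers":{"type":"number"},"newtons":{"type":"number"}},"required":["moves"]}

```bash
mkdir -p pics; ls
python3 - <<'E'
from cell import robot
import cv2, numpy as np
np.set_printoptions(precision=4,suppress=True)
s=robot.state(); print(s['time'],s['ee_pos'],s['eef_rot'],s['grip_width'],robot.hold_point_z)
for c in ('scene','top','wrist'):
    im=robot.get_image(c); cv2.imwrite(f'pics/{c}0.png',im[:,:,::-1])
    ci=robot.camera_info(c); print(c,ci)
    for n in ('bottle_big','bottle_medium','bottle_small','end_carton','shelf','jar','cassette','pen'):
        print(n,[(np.round(d['extent'],1).tolist(),round(d['confidence'],2)) for d in robot.find_in(c,n)])
E
```

```text
pics
0.0 [0.2073 0.6156 0.2065] [[-0.9477  0.3191 -0.0004]
 [ 0.3191  0.9477 -0.0015]
 [-0.0001 -0.0016 -1.    ]] 0.0855021698330134 0.0187
scene {'camera_matrix': array([[391.6859,   0.    , 279.9457],
       [  0.    , 391.6859, 210.5699],
       [  0.    ,   0.    ,   1.    ]]), 'xyz': array([0.8935, 0.6789, 0.5502]), 'orientation': array([[-0.8856, -0.228 ,  0.4047],
       [ 0.464 , -0.4752,  0.7476],
       [ 0.0218,  0.8498,  0.5266]])}
bottle_big [([200.8, 171.9, 217.4, 213.9], 0.68)]
bottle_medium [([275.4, 157.9, 290.3, 190.9], 0.89), ([251.1, 154.1, 261.6, 180.3], 0.54), ([274.2, 149.1, 288.1, 169.9], 0.42)]
bottle_small [([307.0, 204.9, 322.0, 233.2], 0.58)]
end_carton [([265.1, 234.0, 303.7, 289.2], 0.69)]
shelf [([188.8, 194.0, 328.0, 310.5], 0.75)]
jar [([373.9, 253.5, 402.6, 287.5], 0.91)]
cassette [([330.5, 247.9, 363.1, 258.0], 0.69)]
pen [([275.0, 192.6, 315.8, 207.5], 0.43)]
top {'camera_matrix': array([[383.2549,   0.    , 282.2865],
       [  0.    , 383.2549, 209.7018],
       [  0.    ,   0.    ,   1.    ]]), 'xyz': array([0.4049, 0.0078, 0.8191]), 'orientatio
[... 429 characters left out ...]
6)]
shelf [([175.2, 126.5, 360.5, 206.2], 0.83), ([203.6, 241.8, 222.5, 275.2], 0.69), ([166.8, 142.2, 206.8, 178.0], 0.33)]
jar [([142.9, 254.1, 175.1, 278.0], 0.97)]
cassette [([204.3, 242.1, 222.0, 275.1], 0.65), ([328.8, 122.5, 350.9, 157.9], 0.64)]
pen [([330.5, 242.1, 340.8, 301.2], 0.63)]
wrist {'camera_matrix': array([[307.3984,   0.    , 278.8297],
       [  0.    , 307.3984, 213.453 ],
       [  0.    ,   0.    ,   1.    ]]), 'xyz': array([0.1285, 0.6429, 0.3736]), 'orientation': array([[ 0.3179, -0.8965, -0.3086],
       [ 0.9481,  0.3007,  0.1031],
       [ 0.0004, -0.3254,  0.9456]])}
bottle_big []
bottle_medium []
bottle_small []
end_carton []
shelf []
jar []
cassette []
pen []
```

Run:
```python
import cv2
a=cv2.imread('pics/top0.png')[105:315,130:460]; cv2.imwrite('pics/top0c.png',cv2.resize(a,None,fx=2.4,fy=2.4,interpolation=cv2.INTER_CUBIC))
a=cv2.imread('pics/scene0.png')[130:320,170:420]; cv2.imwrite('pics/scene0c.png',cv2.resize(a,None,fx=3,fy=3,interpolation=cv2.INTER_CUBIC))
```

```text
(no output)
```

View pics/top0c.png

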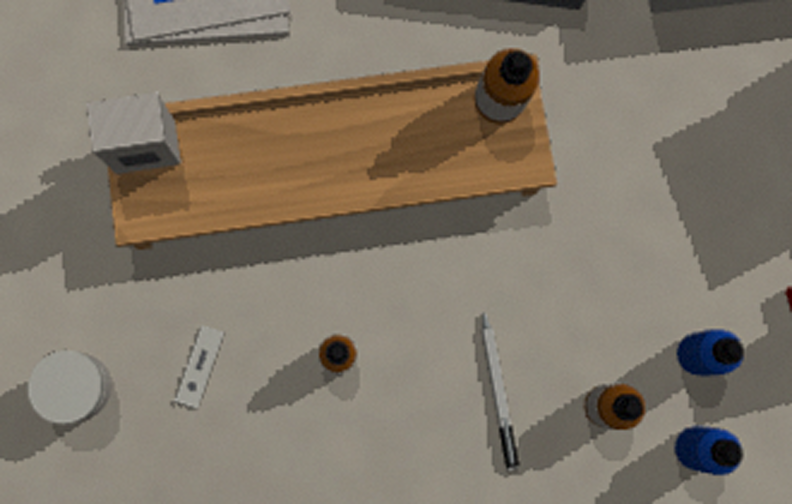

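View pics/scene0c.png

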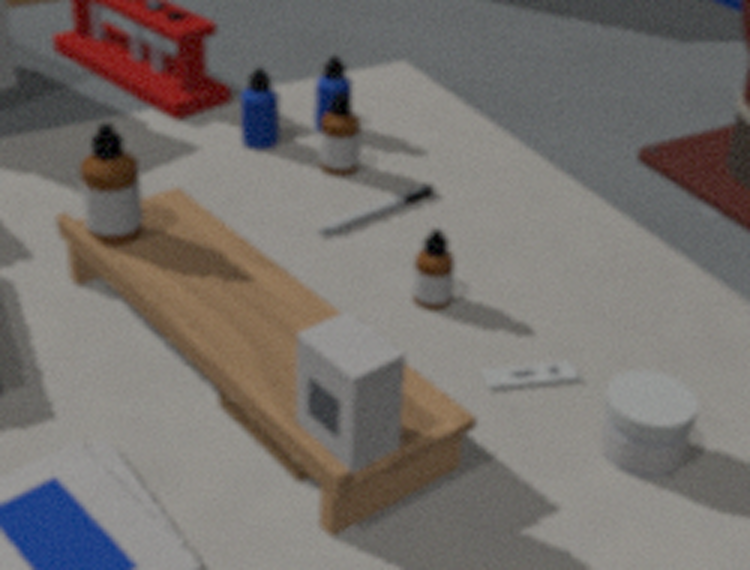

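```bash
cat > h.py <<'E'
from cell import robot
import cv2, numpy as np
from scipy.optimize import least_squares
np.set_printoptions(precision=4,suppress=True)
DIM={'big':(.0225,.064,.012,.072,.096),'medium':(.019,.054,.011,.061,.081),'small':(.016,.042,.010,.048,.066)}
def proj(c,P,ci=None):
    ci=ci or robot.camera_info(c)
    q=(np.atleast_2d(P)-ci['xyz'])@ci['orientation']; q=q*[1,-1,-1]
    p=q@np.array(ci['camera_matrix']).T
    return p[:,:2]/p[:,2:]
def circ(x,y,z,r):
    t=np.linspace(0,2*np.pi,40); return np.c_[x+r*np.cos(t),y+r*np.sin(t),0*t+z]
def bbox(c,k,x,y,z0,ci=None):
    R,h,r,c0,h2=DIM[k]
    P=np.vstack([circ(x,y,z0,R),circ(x,y,z0+h*.97,R),circ(x,y,z0+c0,r),circ(x,y,z0+h2-.004,r*.75)])
    u=proj(c,P,ci); return np.r_[u.min(0),u.max(0)]
def fit(k,obs,z0,x0):
    f=lambda p:np.concatenate([bbox(c,k,p[0],p[1],z0,ci)-e for c,e,ci in obs])
    s=least_squares(f,x0,loss='soft_l1'); return s.x,f(s.x)
def shelfpt(p,x,y,z):
    c,s=np.cos(p[2]),np.sin(p[2]); return [p[0]+c*x-s*y,p[1]+s*x+c*y,z]
E
python3 - <<'E'
from h import *
T,S=robot.camera_info('top'),robot.camera_info('scene')
for k,t,s,z in [('big',[328.1,124.9,350.6,156.9],[200.8,171.9,217.4,213.9],.05),('medium',[374.0,264.3,400.8,280.1],[275.4,157.9,290.3,190.9],0),('small',[262.8,243.2,278.9,260.5],[307,204.9,322,233.2],0)]:
    for o in ([('top',t,T),('scene',s,S)],[('top',t,T)],[('scene',s,S)]):
        x,r=fit(k,o,z,[.5,0]); print(k,x,r)
for t in ([413.8,240.5,440.9,259.1],[412.8,283.9,441,303.1]): print('blue',*fit('medium',[('top',t,T)],0,[.4,-.3]))
tc=lambda u,v:np.array([u/2.4+130,v/2.4+105]); sc=lambda u,v:np.array([u/3+170,v/3+130])
obs=[('top',T,-.06,.19,.05,tc(117,243)),('top',T,-.06,-.19,.05,tc(553,185)),('top',T,.055,-.19,.06,tc(536,63)),
('scene',S,-.06,.19,.05,sc(470,425)),('scene',S,-.06,-.19,.05,sc(178,192)),('scene',S,.055,-.19,.06,sc(60,218)),('scene',S,.055,.19,.06,sc(323,475))]
f=lambda p:np.concatenate([proj(c,shelfpt(p,x,y,z),ci)[0]-o for c,ci,x,y,z,o in obs])
s=least_squares(f,[.6,.1,.1],loss='soft_l1'); print(s.x,np.degrees(s.x[2])); print(f(s.x).reshape(-1,2))
p=s.x
for c,u in (('pen','pen'),): pass
def ray(uv,z,ci=T):
    d=np.linalg.inv(ci['camera_matrix'])@[*uv,1]; d=ci['orientation']@(d*[1,-1,-1]); return ci['xyz']+d*(z-ci['xyz'][2])/d[2]
print('pen',ray(tc(483,316),.005),ray(tc(512,466),.005),'cass',ray(tc(214,328),.005),ray(tc(184,406),.005),'jar',ray(tc(65,386),.05))
a=cv2.imread('pics/top0.png')
for x in (-.06,.045,.055):
    z=.06 if x>0 else .05
    u=proj('top',[shelfpt(p,x,-.19,z),shelfpt(p,x,.19,z)],T); print(x,tc(0,0),(u-[130,105])*2.4)
E
```

```text
big [ 0.6596 -0.1169] [-4.1721  0.3033  0.8161 -0.0697 -3.6517  0.3038  0.7765 -1.0577]
big [ 0.6599 -0.119 ] [-3.1798  0.173   1.8856 -0.195 ]
big [ 0.6566 -0.1135] [-1.9449  0.6573  2.4458 -0.6529]
medium [ 0.3994 -0.2279] [ 0.1961 -0.3606 -0.7075  3.1885 -0.2007  2.3154 -1.7836 -2.7832]
medium [ 0.4022 -0.2285] [ 0.4681 -1.8013 -0.4326  1.7255]
medium [ 0.4006 -0.2193] [ 0.7488  3.5288 -0.7283 -1.4188]
small [0.4372 0.0115] [-0.0178  1.0876 -0.2803  0.1087 -0.3228  1.4109 -1.1788 -0.2819]
small [0.4384 0.0112] [ 0.1329  0.4673 -0.1337 -0.4885]
small [0.4344 0.0105] [ 0.4373  0.9652 -0.4285 -0.7731]
blue [ 0.4489 -0.313 ] [-0.5816 -0.4539  0.5153  0.4748]
blue [ 0.3612 -0.3088] [-0.2335 -0.7472  0.2119  0.6576]
[0.6154 0.025  0.1431] 8.201072490088073
[[-2.5036 -1.8397]
 [ 0.6953  0.7294]
 [ 0.4036 -3.1164]
 [ 0.2415 -1.5124]
 [ 0.6592 -2.4925]
 [-1.1919 -2.1315]
 [ 1.627   1.3058]]
pen [ 0.4744 -0.1167  0.005 ] [ 0.3445 -0.142   0.005 ] cass [0.4586 0.121  0.005 ] [0.3904 0.144  0.005 ] jar [0.4055 0.2344 0.05  ]
-0.06 [130. 105.] [[554.6687 186.7505]
 [110.9915 238.5848]]
0.045 [130. 105.] [[538.7083  66.4892]
 [ 97.853  115.3558]]
0.055 [130. 105.] [[536.9688  55.5207]
 [ 96.906  104.0589]]
```

>>> step_arm --moves '[{"translation": [-3,-1.3,-0.4]},{"translation": [-3,-1.3,-0.4]},{"translation": [-3,-1.3,-0.4]},{"translation": [-3,-1.3,-0.4]},{"translation": [-3,-1.3,-0.4]},{"translation": [-3,-1.3,-0.4]},{"translation": [-3,-1.3,-0.4]},{"translation": [-3,-1.3,-0.4]},{"translation": [-3,-1.3,-0.4]},{"translation": [-3,-1.3,-0.4]},{"translation": [-3,-1.3,0]},{"translation": [-3,-1.3,0]},{"yaw": 0.12},{"yaw": 0.12},{"yaw": 0.12},{"yaw": 0.12},{"yaw": 0.12},{"yaw": 0.12},{"yaw": 0.12},{"yaw": 0.12}]' --fingers 1

```text
$.moves[0]: bad value
```

>>> step_arm --moves '[{"translation": [-3,-1.3,-0.4],"yaw": 0},{"translation": [-3,-1.3,-0.4],"yaw": 0},{"translation": [-3,-1.3,-0.4],"yaw": 0},{"translation": [-3,-1.3,-0.4],"yaw": 0},{"translation": [-3,-1.3,-0.4],"yaw": 0},{"translation": [-3,-1.3,-0.4],"yaw": 0},{"translation": [-3,-1.3,-0.4],"yaw": 0},{"translation": [-3,-1.3,-0.4],"yaw": 0},{"translation": [-3,-1.3,-0.4],"yaw": 0},{"translation": [-3,-1.3,-0.4],"yaw": 0},{"translation": [-3,-1.3,0],"yaw": 0},{"translation": [-3,-1.3,0],"yaw": 0},{"translation": [0,0,0],"yaw": 0.12},{"translation": [0,0,0],"yaw": 0.12},{"translation": [0,0,0],"yaw": 0.12},{"translation": [0,0,0],"yaw": 0.12},{"translation": [0,0,0],"yaw": 0.12},{"translation": [0,0,0],"yaw": 0.12},{"translation": [0,0,0],"yaw": 0.12},{"translation": [0,0,0],"yaw": 0.12}]' --fingers 1

```text
time: 3.02
ee_pos: [0.4988, 0.3533, 0.2475]
eef_rot: [[-0.276, 0.961, 0.0], [0.961, 0.276, 0.0], [0.0, 0.0, -1.0]]
contact_force: [0.3, -0.2, 0.3]
grip_width: 0.0854
```

>>> step_arm --moves '[{"translation": [0,0,0],"yaw": 0.07},{"translation": [0,0,0],"yaw": 0.067},{"translation": [-3.3,-0.3,0],"yaw": 0},{"translation": [-3.3,-0.3,0],"yaw": 0},{"translation": [-3.3,-0.3,0],"yaw": 0},{"translation": [-3.3,-0.3,0],"yaw": 0},{"translation": [-3.3,-0.3,0],"yaw": 0},{"translation": [-3.3,-0.3,0],"yaw": 0},{"translation": [-3.3,-0.3,0],"yaw": 0},{"translation": [-3.3,-0.3,0],"yaw": 0},{"translation": [-3.3,-0.3,0],"yaw": 0},{"translation": [-3.3,-0.3,0],"yaw": 0},{"translation": [0,0,0],"yaw": 0},{"translation": [0,0,0],"yaw": 0}]'

```text
time: 4.18
ee_pos: [0.5182, 0.0203, 0.2478]
eef_rot: [[-0.144, 0.99, 0.001], [0.99, 0.144, 0.0], [0.0, 0.001, -1.0]]
contact_force: [0.1, 0.3, 0.8]
grip_width: 0.0853
```

Run:
```python
from h import *
s=robot.state(); print(s['time'],s['ee_pos'],s['eef_rot'])
ci=robot.camera_info('wrist'); im=robot.get_image('wrist'); cv2.imwrite('pics/w1.png',im[:,:,::-1]); print(ci)
np.save('w1ci.npy',ci,allow_pickle=True)
for n,z in (('bottle_big',.05),('bottle_medium',0),('bottle_small',0),('end_carton',0)):
    for d in robot.find_in('wrist',n):
        e=np.array(d['extent']); k=n.split('_')[1]
        print(n,e.round(1),d['confidence'], *(fit(k,[('wrist',e,ci)],z,[.5,0]) if k in DIM else ()))
```

```text
4.1833 [0.5182 0.0203 0.2478] [[-0.1443  0.9895  0.0007]
 [ 0.9895  0.1443  0.0005]
 [ 0.0004  0.0008 -1.    ]]
{'camera_matrix': array([[307.3984,   0.    , 278.8297],
       [  0.    , 307.3984, 213.453 ],
       [  0.    ,   0.    ,   1.    ]]), 'xyz': array([0.5064, 0.1033, 0.414 ]), 'orientation': array([[ 0.9894, -0.1372, -0.0486],
       [ 0.1455,  0.9359,  0.3207],
       [ 0.0015, -0.3244,  0.9459]])}
bottle_big [351.2 284.8 380.2 350.2] 0.63 [ 0.6417 -0.1259] [-16.3256  -2.2978   1.6583   1.7333]
bottle_small [201.7 158.6 229.2 188.5] 0.72 [0.4388 0.0129] [-1.3637 -0.41    1.9456  0.4268]
end_carton [364.6   1.7 443.8  74.3] 0.86
end_carton [142.5 257.  239.1 271.1] 0.25
```

View pics/w1.png

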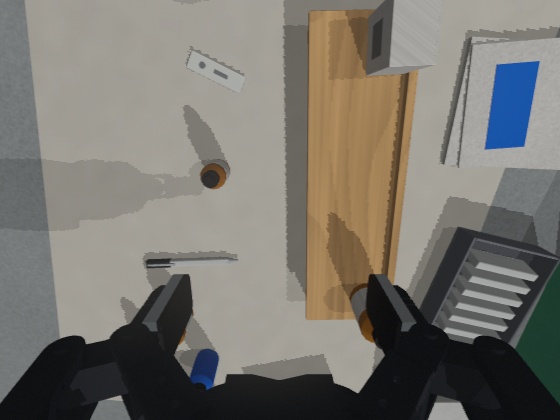

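Run:
```python
from h import *
W=np.load('w1ci.npy',allow_pickle=True).item(); T=robot.camera_info('top')
w=cv2.imread('pics/w1.png').astype(float); t=cv2.imread('pics/top0.png').astype(float)
wood=lambda a:(a[:,:,2]-a[:,:,0])  # red minus blue
def ext(prof,lo):  # subpixel half-level crossing
    th=(prof[:4].mean()+prof[-4:].mean())/2; i=np.argmax((prof[:-1]<th)!=(prof[1:]<th)); return lo+i+(th-prof[i])/(prof[i+1]-prof[i])
obs=[]
A=wood(cv2.GaussianBlur(w,(0,0),.8))
for r in range(30,275,12): obs.append(('wrist',W,-.06,.05,np.array([ext(A[r,295:320],295),r]),0))
for r in range(85,215,10):
    c=415-(r-70)*30/250; lo=int(c)-9; obs.append(('wrist',W,.055,.06,np.array([ext(A[r,lo:lo+19],lo),r]),0))
B=wood(cv2.GaussianBlur(t,(0,0),.8))
for c in range(190,350,10):
    r=206-(c-179)*24/182; lo=int(r)-6; obs.append(('top',T,-.06,.05,np.array([c,ext(B[lo:lo+13,c],lo)]),1))
for c in range(220,325,10):
    r=105+(100-(c-205)*2.4*40/440)/2.4+0; lo=int(r)-6; obs.append(('top',T,.055,.06,np.array([c,ext(B[lo:lo+13,c],lo)]),1))
def f(p,sel=None):
    o=[]
    for c,ci,x,z,uv,ax in obs:
        if sel and (c,x) not in sel: continue
        a,b=proj(c,[shelfpt(p,x,-.19,z),shelfpt(p,x,.19,z)],ci); d=(b-a)/np.linalg.norm(b-a); o.append(d[0]*(uv-a)[1]-d[1]*(uv-a)[0])
    return np.array(o)
for sel in (None,[('wrist',-.06)],[('wrist',.055)],[('wrist',-.06),('wrist',.055)],[('top',-.06),('top',.055)]):
    s=least_squares(lambda q:f([q[0],.025,q[1]],sel),[.615,.14],loss='soft_l1',f_scale=.5); print(sel,s.x,np.degrees(s.x[1]),f([s.x[0],.025,s.x[1]],sel).round(1))
```

```text
None [0.6139 0.1658] 9.501068170339913 [-0.2 -0.4 -0.1 -0.  -0.1 -0.2 -0.2 -0.2 -0.1 -0.1 -0.  -0.   0.  -0.
 -0.1 -0.1 -0.   0.   0.   0.1  0.   0.2  0.2  0.2  0.2  0.2  0.1  0.2
  0.1  0.1  0.2  0.1  0.1  0.   0.1 -0.1 -0.1  0.  -0.3  0.  -0.1 -0.2
  0.  -0.2 -0.  -0.1 -0.2  0.  -0.3 -0.1  0.3  0.4  0.4  0.4  0.5  0.4
  0.3  0.1 -0.3 -0.4 -0.7]
[('wrist', -0.06)] [0.6138 0.1668] 9.556286224232947 [ 0.  -0.2  0.1  0.2  0.  -0.  -0.1 -0.1 -0.   0.   0.1  0.   0.1  0.
 -0.1 -0.1 -0.   0.   0.   0.1 -0. ]
[('wrist', 0.055)] [0.614  0.1653] 9.472696753358743 [-0.   0.  -0.  -0.  -0.  -0.   0.  -0.   0.   0.1 -0.   0.  -0.1]
[('wrist', -0.06), ('wrist', 0.055)] [0.6139 0.1666] 9.543864267124217 [-0.1 -0.3  0.   0.  -0.1 -0.1 -0.2 -0.2 -0.1 -0.1 -0.  -0.  -0.  -0.1
 -0.1 -0.2 -0.1 -0.1 -0.   0.  -0.1  0.2  0.2  0.2  0.2  0.2  0.1  0.2
  0.1  0.1  0.2  0.1  0.1 -0. ]
[('top', -0.06), ('top', 0.055)] [0.6138 0.1636] 9.371607813771291 [-0.1 -0.3 -0.2 -0.1 -0.3 -0.  -0.2 -0.2  0.1 -0.1  0.  -0.  -0.1  0.1
 -0.1  0.   0.2  0.3  0.3  0.4  0.5  0.4  0.3  0.2 -0.2 -0.3 -0.6]
```

```bash
cat >> h.py <<'E'
def ray(uv,z,ci):
    d=np.linalg.inv(ci['camera_matrix'])@[*uv,1]; d=ci['orientation']@(d*[1,-1,-1]); return ci['xyz']+d*(z-ci['xyz'][2])/d[2]
E
python3 - <<'E'
from h import *
T,S=robot.camera_info('top'),robot.camera_info('scene')
t=cv2.imread('pics/top0.png'); s=cv2.imread('pics/scene0.png')
def cap(im,u,v,n=9):
    g=im[v-n:v+n+1,u-n:u+n+1].max(2); m=(g<45).astype(np.uint8)
    k,l,st,ce=cv2.connectedComponentsWithStats(m); i=1+np.argmax(st[1:,4]); return ce[i]+[u-n,v-n],st[i]+[u-n,v-n,0,0,0]
for k,z0,a,b in (('big',.05,(345,133),(206,177)),('medium',0,(392,275),(283,164)),('small',0,(271,252),(315,211))):
    D=DIM[k]; zm=z0+(D[3]+D[4])/2
    for n,im,ci,uv in (('top',t,T,a),('scene',s,S,b)):
        c,st=cap(im,*uv,n=8 if n=='top' else 6); print(k,n,c,st,ray(c,zm,ci),ray(c,z0+D[4]-.003,ci))
a=t[115:165,320:365]; cv2.imwrite('pics/b1.png',np.hstack([cv2.resize(x,(400,440),interpolation=cv2.INTER_NEAREST) for x in (a,s[165:220,190:240])]))
E
```

```text
big top [344.3846 133.1748] [338 127  14  14 143] [ 0.6581 -0.1216  0.134 ] [ 0.6548 -0.1199  0.143 ]
big scene [205.4079 177.6316] [201 172  10  11  76] [ 0.6622 -0.1147  0.134 ] [ 0.6672 -0.0976  0.143 ]
medium top [390.8426 274.3889] [385 269  13  11 108] [ 0.398  -0.2226  0.071 ] [ 0.398  -0.2204  0.078 ]
medium scene [283.2    164.6571] [280 161   6   8  35] [ 0.4009 -0.2186  0.071 ] [ 0.4081 -0.2055  0.078 ]
small top [269.9306 251.8194] [266 247   9  10  72] [0.4373 0.0129 0.057 ] [0.437  0.0129 0.063 ]
small scene [315.     211.5517] [313 208   5   7  29] [0.441 0.019 0.057] [0.4465 0.027  0.063 ]
```

View pics/b1.png

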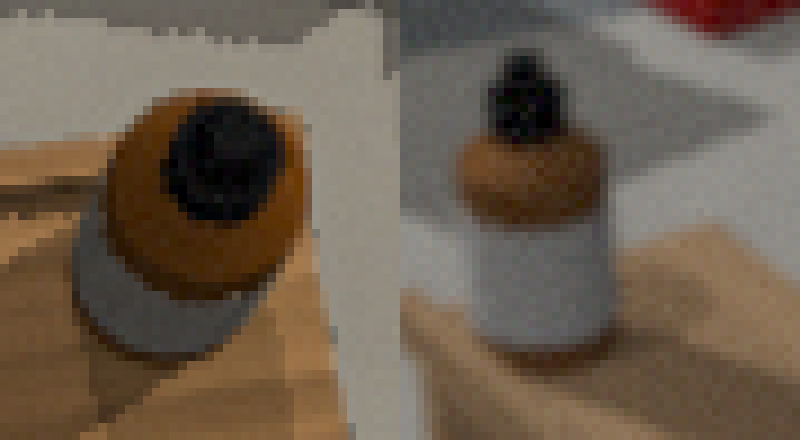

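Run:
```python
from h import *
T,S=robot.camera_info('top'),robot.camera_info('scene')
t=('top',[328.2,125.2,354.9,155.5],T); s=('scene',[197.2,171,216,211.9],S)
def loc(x):
    d=x-[.6139,.025]; c,q=np.cos(.166),np.sin(.166); return np.array([c*d[0]+q*d[1],-q*d[0]+c*d[1]])
for o in ([t,s],[t],[s]):
    x,r=fit('big',o,.05,[.6,-.1]); print(x,r.round(1),loc(x))
```

```text
[ 0.6608 -0.1244] [-0.7 -0.5  0.3  0.9 -1.5  0.   0.7 -0.4] [ 0.0216 -0.1551]
[ 0.6612 -0.1247] [-0.6 -0.7  0.5  0.7] [ 0.0219 -0.1554]
[ 0.6601 -0.123 ] [-1.   0.2  1.1 -0.2] [ 0.0211 -0.1536]
```

>>> step_arm --moves '[{"translation": [-2.43,-1.74,0.87],"yaw": -0.021},{"translation": [-2.43,-1.74,0.87],"yaw": 0},{"translation": [-2.43,-1.74,0.87],"yaw": 0},{"translation": [-2.43,-1.74,0.87],"yaw": 0},{"translation": [-2.43,-1.74,0.87],"yaw": 0},{"translation": [-2.43,-1.74,0.87],"yaw": 0},{"translation": [-2.43,-1.74,0.87],"yaw": 0},{"translation": [-2.43,-1.74,0.87],"yaw": 0},{"translation": [-2.43,-1.74,0.87],"yaw": 0},{"translation": [0,0,0],"yaw": 0},{"translation": [0,0,0],"yaw": 0}]'

```text
time: 5.35
ee_pos: [0.3997, -0.2198, 0.1689]
eef_rot: [[-0.167, 0.986, -0.0], [0.986, 0.167, 0.0], [0.0, -0.0, -1.0]]
contact_force: [0.3, 1.0, 0.5]
grip_width: 0.0855
```

Run:
```python
from h import *
s=robot.state(); print(s['time'],s['ee_pos'],s['eef_rot'])
ci=robot.camera_info('wrist'); im=robot.get_image('wrist'); 
for d in robot.find_in('wrist','bottle_medium'):
        e=np.array(d['extent']); print(e.round(1),d['confidence'],*fit('medium',[('wrist',e,ci)],0,[.4,-.22]))
im=im[:,:,::-1].copy()
for x,y,col in ((.4,-.2279,(0,255,0)),(.4,-.222,(0,255,255))):
    for z,r in ((0,.019),(.054,.019),(.061,.011)):
        cv2.polylines(im,[np.int32(proj('wrist',circ(x,y,z,r),ci)*8).reshape(-1,1,2)],True,col,1,cv2.LINE_AA,3)
cv2.imwrite('pics/w2.png',cv2.resize(im[200:420,150:410],None,fx=2.6,fy=2.6,interpolation=cv2.INTER_CUBIC))
np.save('w2ci.npy',ci,allow_pickle=True); print(proj('wrist',[*s['ee_pos']],ci))
```

```text
5.35 [ 0.3997 -0.2198  0.1689] [[-0.1672  0.9859 -0.0003]
 [ 0.9859  0.1672  0.0003]
 [ 0.0004 -0.0002 -1.    ]]
[255.5 170.9 298.  227. ] 0.97 [ 0.3993 -0.225 ] [ 1.5523  4.0254 -1.5642 -3.0474]
[286.9 249.2 326.2 306.6] 0.91 [ 0.4462 -0.3079] [ 1.1478 -0.644  -0.8638  0.5062]
[213.4 238.  250.4 293.5] 0.91 [ 0.3641 -0.3068] [-1.2843 -0.8236  2.2361  0.7448]
[[277.7027 255.7264]]
```

View pics/w2.png

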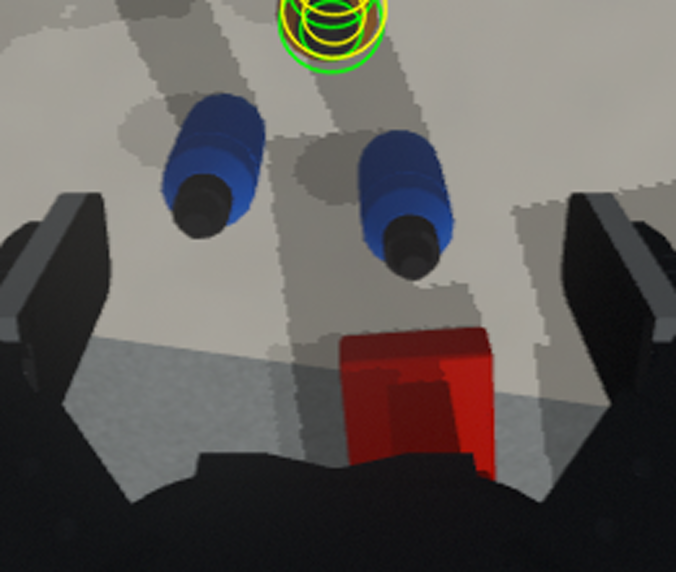

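Run:
```python
from h import *
ci=robot.camera_info('wrist'); im=robot.get_image('wrist')[:,:,::-1]
a=cv2.resize(im[160:240,235:320],None,fx=4.5,fy=4.5,interpolation=cv2.INTER_NEAREST); b=a.copy()
for z,r in ((0,.019),(.054,.019),(.061,.011),(.081,.006)):
    cv2.polylines(b,[np.int32((proj('wrist',circ(.4,-.222,z,r),ci)-[234.5,159.5])*4.5)],True,(0,255,255),1)
cv2.imwrite('pics/w3.png',np.hstack([a,b]))
```

```text
(no output)
```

View pics/w3.png

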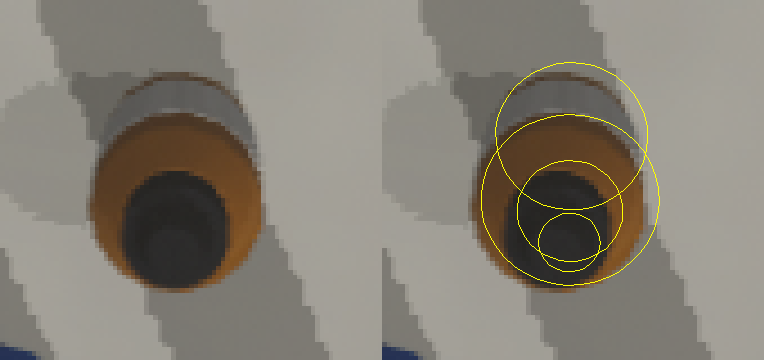

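>>> step_arm --moves '[{"translation": [-0.19,-0.135,0.5],"yaw": 0},{"translation": [-0.19,-0.135,1.5],"yaw": 0},{"translation": [0,0,1.5],"yaw": 0},{"translation": [0,0,1.5],"yaw": 0},{"translation": [0,0,1.5],"yaw": 0},{"translation": [0,0,1.5],"yaw": 0},{"translation": [0,0,1.5],"yaw": 0},{"translation": [0,0,1.5],"yaw": 0},{"translation": [0,0,1.5],"yaw": 0},{"translation": [0,0,1.09],"yaw": 0},{"translation": [0,0,0.5],"yaw": 0},{"translation": [0,0,0],"yaw": 0},{"translation": [0,0,0],"yaw": 0}]'

```text
time: 6.58
ee_pos: [0.3983, -0.2234, 0.0284]
eef_rot: [[-0.17, 0.986, -0.0], [0.986, 0.17, -0.0], [-0.0, -0.001, -1.0]]
contact_force: [-0.6, 0.5, -0.1]
grip_width: 0.0852
```

>>> step_arm --moves '[{"translation": [0,0,0],"yaw": 0},{"translation": [0,0,0],"yaw": 0},{"translation": [0,0,0],"yaw": 0},{"translation": [0,0,0],"yaw": 0},{"translation": [0,0,0],"yaw": 0},{"translation": [0,0,0],"yaw": 0},{"translation": [0,0,0],"yaw": 0},{"translation": [0,0,0],"yaw": 0},{"translation": [0,0,0],"yaw": 0},{"translation": [0,0,0],"yaw": 0},{"translation": [0,0,0],"yaw": 0},{"translation": [0,0,0],"yaw": 0}]' --fingers 0.3 --newtons 30

```text
time: 7.58
ee_pos: [0.3975, -0.2239, 0.0289]
eef_rot: [[-0.169, 0.986, -0.001], [0.986, 0.169, 0.001], [0.001, -0.001, -1.0]]
contact_force: [-7.6, 0.3, 14.3]
grip_width: 0.0334
```

Run:
```python
from h import *
im=robot.get_image('wrist')[:,:,::-1]; s=robot.state(); print(s['grip_width'],s['contact_force'],s['ft_torque'])
sc=robot.get_image('scene')[:,:,::-1]
cv2.imwrite('pics/w4.png',np.hstack([cv2.resize(im[150:420,120:440],(474,400)),cv2.resize(sc[100:210,235:325],(326,400),interpolation=cv2.INTER_CUBIC)]))
```

```text
0.03341381774929587 [-7.2453  0.6449 15.9829] [ 0.0275  1.7575 -0.0112]
```

View pics/w4.png

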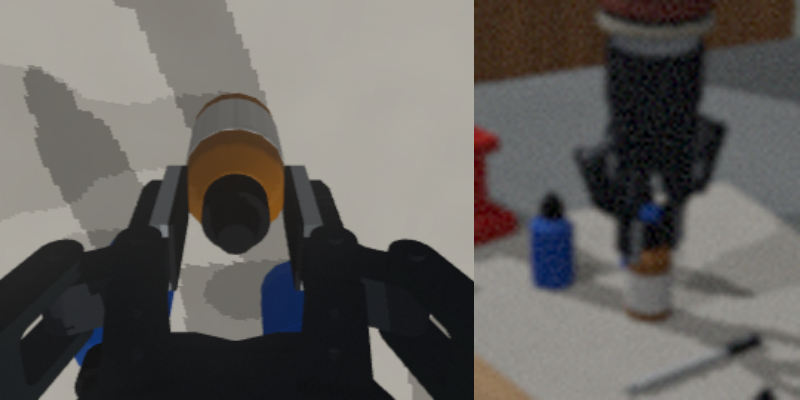

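>>> step_arm --moves '[{"translation": [0,0,0],"yaw": 0},{"translation": [0,0,0],"yaw": 0},{"translation": [0,0,0],"yaw": 0},{"translation": [0,0,0.3],"yaw": 0},{"translation": [0,0,0.4],"yaw": 0},{"translation": [0,0,0],"yaw": 0}]' --fingers 0.75

```text
time: 8.18
ee_pos: [0.3978, -0.2232, 0.0204]
eef_rot: [[-0.169, 0.986, -0.001], [0.986, 0.169, 0.0], [0.0, -0.001, -1.0]]
contact_force: [0.0, -0.1, 0.1]
grip_width: 0.0642
```

>>> step_arm --moves '[{"translation": [0,0,0],"yaw": 0},{"translation": [0,0,0],"yaw": 0},{"translation": [0,0,0],"yaw": 0},{"translation": [0,0,0],"yaw": 0},{"translation": [0,0,0],"yaw": 0},{"translation": [0,0,0],"yaw": 0},{"translation": [0,0,0],"yaw": 0},{"translation": [0,0,0],"yaw": 0}]' --fingers 0.3

```text
time: 8.85
ee_pos: [0.3982, -0.2236, 0.0214]
eef_rot: [[-0.169, 0.986, 0.0], [0.986, 0.169, -0.0], [-0.0, 0.0, -1.0]]
contact_force: [-1.8, -0.1, 5.8]
grip_width: 0.0358
```

>>> step_arm --moves '[{"translation": [0,0,0],"yaw": 0},{"translation": [0,0,0],"yaw": 0},{"translation": [0,0,0],"yaw": 0},{"translation": [0,0,0.4],"yaw": 0},{"translation": [0,0,0],"yaw": 0}]' --fingers 0.65

```text
time: 9.27
ee_pos: [0.398, -0.2232, 0.0166]
eef_rot: [[-0.169, 0.986, -0.001], [0.986, 0.169, 0.0], [0.0, -0.0, -1.0]]
contact_force: [-0.2, -0.5, -0.1]
grip_width: 0.0555
```

>>> step_arm --moves '[{"translation": [0,0,0],"yaw": 0},{"translation": [0,0,0],"yaw": 0},{"translation": [0,0,0],"yaw": 0},{"translation": [0,0,0],"yaw": 0},{"translation": [0,0,0],"yaw": 0},{"translation": [0,0,0],"yaw": 0},{"translation": [0,0,0],"yaw": 0},{"translation": [0,0,0],"yaw": 0}]' --fingers 0.3

```text
time: 9.93
ee_pos: [0.3981, -0.2236, 0.0173]
eef_rot: [[-0.169, 0.986, -0.0], [0.986, 0.169, -0.0], [0.0, -0.0, -1.0]]
contact_force: [-2.2, -0.3, 4.7]
grip_width: 0.0362
```

>>> step_arm --moves '[{"translation": [0,0,-0.3],"yaw": 0},{"translation": [0,0,-0.6],"yaw": 0},{"translation": [0,0,-1],"yaw": 0},{"translation": [0,0,-1],"yaw": 0},{"translation": [0,0,-0.6],"yaw": 0},{"translation": [0,0,0],"yaw": 0}]'

```text
time: 10.43
ee_pos: [0.3993, -0.2237, 0.0536]
eef_rot: [[-0.169, 0.986, 0.003], [0.986, 0.169, 0.0], [-0.0, 0.003, -1.0]]
contact_force: [0.7, -0.2, -0.7]
grip_width: 0.0364
```

Run:
```python
from h import *
s=robot.state(); print(s['time'],s['ee_pos'],s['grip_width'],s['contact_force'],s['ft_torque'])
ci=robot.camera_info('wrist'); im=robot.get_image('wrist')[:,:,::-1].copy()
x,y,z=s['ee_pos']; z-=.0173
for zz,r in ((0,.019),(.054,.019),(.061,.011)):
    cv2.polylines(im,[np.int32(proj('wrist',circ(.3981,-.2240,z+zz,r),ci)*8).reshape(-1,1,2)],True,(0,255,255),1,cv2.LINE_AA,3)
sc=robot.get_image('scene')[:,:,::-1]
cv2.imwrite('pics/w5.png',np.hstack([cv2.resize(im[150:420,120:440],(474,400)),cv2.resize(sc[90:200,235:325],(326,400),interpolation=cv2.INTER_CUBIC)]))
```

```text
10.4333 [ 0.3993 -0.2237  0.0536] 0.0364401877529612 [ 0.707  -0.2357 -0.6909] [-0.0331  0.0236 -0.0384]
```

View pics/w5.png

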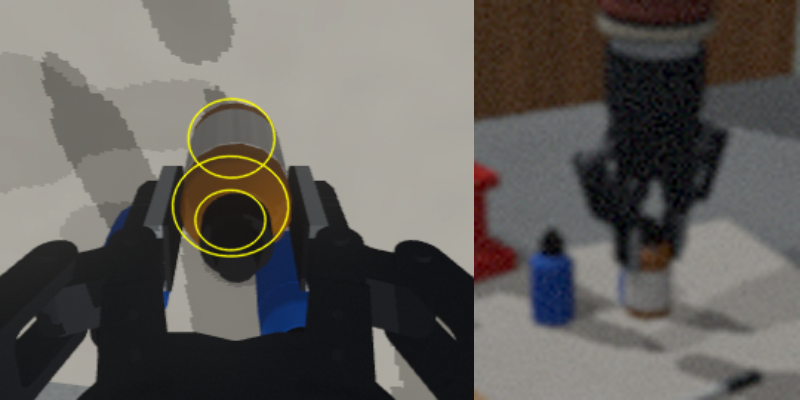

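>>> step_arm --moves '[{"translation": [0,0,-1.5],"yaw": 0},{"translation": [0,0,-2.5],"yaw": 0},{"translation": [0,0,-2.5],"yaw": 0},{"translation": [0.7,1.0,-2.0],"yaw": 0},{"translation": [1.2,2.0,-1.0],"yaw": 0},{"translation": [1.65,3.1,0],"yaw": 0},{"translation": [1.7,3.1,0],"yaw": 0},{"translation": [1.7,3.1,0],"yaw": 0},{"translation": [1.7,3.1,0],"yaw": 0},{"translation": [1.7,3.1,0],"yaw": 0},{"translation": [1.7,3.1,0],"yaw": 0},{"translation": [1.0,2.0,0],"yaw": 0},{"translation": [0.4,1.0,0],"yaw": 0},{"translation": [0,0.2,0],"yaw": 0},{"translation": [0,0,0],"yaw": 0},{"translation": [0,0,0],"yaw": 0},{"translation": [0,0,0],"yaw": 0}]'

```text
time: 11.95
ee_pos: [0.6188, -0.0507, 0.1474]
eef_rot: [[-0.167, 0.986, -0.0], [0.986, 0.167, 0.0], [0.0, -0.0, -1.0]]
contact_force: [-0.1, -1.3, -0.8]
grip_width: 0.0364
```

```bash
cat >> h.py <<'E'
SH=(.6139,.025,.166)
def loc(p):
    d=np.array(p[:2])-SH[:2]; c,q=np.cos(SH[2]),np.sin(SH[2]); return np.array([c*d[0]+q*d[1],-q*d[0]+c*d[1]])
def togo(lx,ly,z):
    s=robot.state(); R=np.array(s['eef_rot']); d=np.array(shelfpt(SH,lx,ly,z))-s['ee_pos']
    print(s['time'],'local',loc(s['ee_pos']),s['ee_pos'],'togo cm (tool)',R.T@d*100,'yaw err',np.arctan2(R[1,1],R[0,1])-SH[2],s['grip_width'],s['contact_force'])
E
python3 - <<'E'
from h import *
togo(.0245,-.1013,.07)
ci=robot.camera_info('wrist'); im=robot.get_image('wrist')[:,:,::-1].copy(); s=robot.state(); R=np.array(s['eef_rot']); cv2.imwrite('pics/w6raw.png',im); np.save('w6ci.npy',ci,allow_pickle=True)
b=s['ee_pos']-.002*R[:,0]; z=s['ee_pos'][2]-.0173
for P,z0,D,col in ((b,z,DIM['medium'],(0,255,255)),((.661,-.1245),.05,DIM['big'],(0,255,0))):
    for zz,r in ((0,D[0]),(D[1],D[0]),(D[3],D[2])):
        cv2.polylines(im,[np.int32(proj('wrist',circ(P[0],P[1],z0+zz,r),ci)*8).reshape(-1,1,2)],True,col,1,cv2.LINE_AA,3)
cv2.imwrite('pics/w6.png',cv2.resize(im[130:420,120:440],None,fx=2,fy=2,interpolation=cv2.INTER_CUBIC))
E
```

```text
11.95 local [-0.0077 -0.0755] [ 0.6188 -0.0507  0.1474] togo cm (tool) [-2.5856  3.2135  7.7428] yaw err 0.0015952610659167032 0.03643394302265269 [-0.1465 -1.2712 -0.8348]
```

View pics/w6.png

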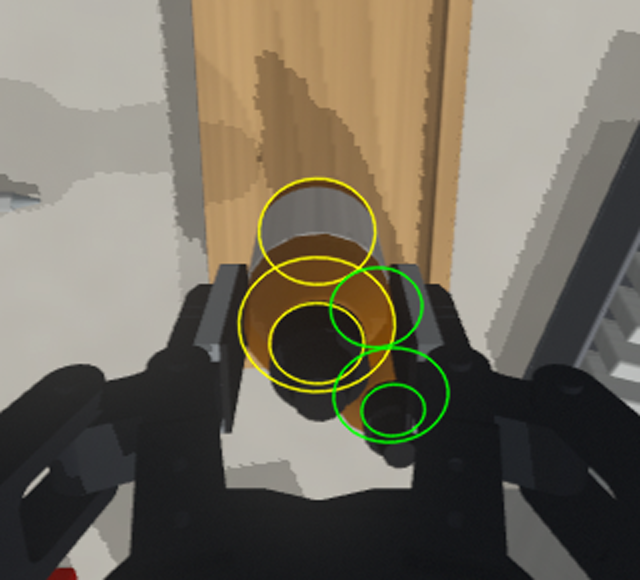

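>>> step_arm --moves '[{"translation": [0,1.0,0],"yaw": -0.0016},{"translation": [0,1.4,0.5],"yaw": 0},{"translation": [-0.6,0.8,1.0],"yaw": 0},{"translation": [-0.9,0,1.5],"yaw": 0},{"translation": [-0.8,0,1.5],"yaw": 0},{"translation": [-0.3,0,1.3],"yaw": 0},{"translation": [0,0,1.0],"yaw": 0},{"translation": [0,0,0.7],"yaw": 0},{"translation": [0,0,0],"yaw": 0},{"translation": [0,0,0],"yaw": 0},{"translation": [0,0,0],"yaw": 0}]'

```text
time: 12.92
ee_pos: [0.6559, -0.0689, 0.0727]
eef_rot: [[-0.171, 0.985, 0.0], [0.985, 0.171, 0.0], [0.0, 0.0, -1.0]]
contact_force: [-2.2, -0.5, -1.4]
grip_width: 0.036
```

Run:
```python
from h import *
togo(.0245,-.1013,.0673)
```

```text
12.9167 local [ 0.0259 -0.0995] [ 0.6559 -0.0689  0.0727] togo cm (tool) [-0.1785 -0.1393  0.5429] yaw err 0.006008647112307419 0.03600913540905185 [-2.1746 -0.5423 -1.3915]
```

>>> step_arm --moves '[{"translation": [-0.09,-0.13,0],"yaw": -0.003},{"translation": [-0.09,0,0.2],"yaw": -0.003},{"translation": [0,0,0.2],"yaw": 0},{"translation": [0,0,0.1],"yaw": 0},{"translation": [0,0,0.05],"yaw": 0},{"translation": [0,0,0],"yaw": 0},{"translation": [0,0,0],"yaw": 0}]'

```text
time: 13.5
ee_pos: [0.6551, -0.0713, 0.0674]
eef_rot: [[-0.177, 0.984, 0.001], [0.984, 0.177, 0.0], [0.0, 0.001, -1.0]]
contact_force: [-1.5, 0.4, 5.5]
grip_width: 0.0365
```

Run:
```python
from h import *
togo(.0245,-.1013,.0673)
```

```text
13.5 local [ 0.0247 -0.1018] [ 0.6551 -0.0713  0.0674] togo cm (tool) [ 0.047  -0.022   0.0076] yaw err 0.011457908426762503 0.03648181569504307 [-1.5232  0.4386  5.509 ]
```

>>> step_arm --moves '[{"translation": [0,0,0],"yaw": 0},{"translation": [0,0,0],"yaw": 0},{"translation": [0,0,0],"yaw": 0},{"translation": [0,0,0],"yaw": 0},{"translation": [0,0,-0.3],"yaw": 0},{"translation": [0,0,-1],"yaw": 0},{"translation": [0,0,-2],"yaw": 0},{"translation": [0,0,-3],"yaw": 0},{"translation": [0,0,-3],"yaw": 0},{"translation": [0,0,-3],"yaw": 0},{"translation": [0,0,-1],"yaw": 0}]' --fingers 0.65

```text
time: 14.42
ee_pos: [0.6566, -0.072, 0.2055]
eef_rot: [[-0.176, 0.984, 0.006], [0.984, 0.176, -0.0], [-0.001, 0.006, -1.0]]
contact_force: [0.1, -0.9, 0.6]
grip_width: 0.0558
```

>>> step_arm --moves '[{"translation": [0.7,-1.2,0],"yaw": 0.011},{"translation": [1.5,-2.5,0],"yaw": 0},{"translation": [1.5,-2.5,0],"yaw": 0},{"translation": [1.5,-2.5,0.5],"yaw": 0},{"translation": [1.5,-2.5,1.0],"yaw": 0},{"translation": [1.5,-2.5,1.0],"yaw": 0},{"translation": [1.5,-2.5,1.0],"yaw": 0},{"translation": [1.5,-2.5,1.0],"yaw": 0},{"translation": [0.9,-1.3,0.6],"yaw": 0},{"translation": [0,0,0],"yaw": 0},{"translation": [0,0,0],"yaw": 0}]' --fingers 0.9

```text
time: 15.33
ee_pos: [0.4373, 0.0152, 0.1492]
eef_rot: [[-0.167, 0.986, 0.001], [0.986, 0.167, 0.002], [0.001, 0.001, -1.0]]
contact_force: [1.3, 0.5, 0.7]
grip_width: 0.0766
```

Run:
```python
from h import *
s=robot.state(); print(s['time'],s['ee_pos'],s['eef_rot'])
ci=robot.camera_info('wrist'); im=robot.get_image('wrist')[:,:,::-1].copy()
for n in ('small','medium'):
  for d in robot.find_in('wrist','bottle_'+n):
    e=np.array(d['extent']); print(n,e.round(1),d['confidence'],*fit(n,[('wrist',e,ci)],0 if n=='small' else .05,[.44,.01]))
t=robot.get_image('top')[:,:,::-1].copy(); T=robot.camera_info('top'); cv2.imwrite('pics/top1.png',t)
for n in ('big','medium'):
  for d in robot.find_in('top','bottle_'+n):
    e=np.array(d['extent']); x=fit(n,[('top',e,T)],.05,[.65,-.1]); print(n,e.round(1),d['confidence'],*x,loc(x[0]))
def draw(im,cam,ci,P,z0,k,col,off,sc):
    D=DIM[k]
    for zz,r in ((0,D[0]),(D[1],D[0]),(D[3],D[2])):
        cv2.polylines(im,[np.int32(((proj(cam,circ(P[0],P[1],z0+zz,r),ci)-off+.5)*sc-.5)*8).reshape(-1,1,2)],True,col,1,cv2.LINE_AA,3)
a=im[110:240,215:345]; A=cv2.resize(a,None,fx=3,fy=3,interpolation=cv2.INTER_CUBIC); draw(A,'wrist',ci,(.4375,.0125),0,'small',(0,255,255),np.array([215,110]),3)
b=t[110:180,295:365]; B=cv2.resize(b,(390,390),interpolation=cv2.INTER_CUBIC); sc=390/70
draw(B,'top',T,shelfpt(SH,.0247,-.1038,0)[:2],.05,'medium',(0,255,255),np.array([295,110]),sc); draw(B,'top',T,(.661,-.1245),.05,'big',(0,255,0),np.array([295,110]),sc)
cv2.imwrite('pics/w7.png',np.hstack([A,B]))
```

```text
15.3333 [0.4373 0.0152 0.1492] [[-0.1668  0.986   0.0007]
 [ 0.986   0.1668  0.0016]
 [ 0.0014  0.0009 -1.    ]]
small [261.1 181.9 295.6 220.3] 0.75 [0.4383 0.0124] [ 0.1902 -2.195  -0.1904  1.7023]
medium [452.6 304.2 541.8 389.5] 0.58 [ 0.6568 -0.0723] [ 1.4205 -0.4525 -0.8026  0.3033]
big [330.1 124.6 352.6 152.6] 0.88 [ 0.6644 -0.123 ] [-3.2629 -1.6841  1.9295  2.0644] [ 0.0254 -0.1543]
medium [411.4 243.7 439.6 260.5] 0.84 [ 0.4411 -0.2888] [-0.9608 -1.7498  0.8061  2.163 ] [-0.2223 -0.2809]
medium [300.6 129.9 330.2 149.8] 0.81 [ 0.6608 -0.0761] [ 5.5078 -2.3456 -2.3648  4.3259] [ 0.0296 -0.1075]
medium [412.1 280.2 441.1 302.4] 0.57 [ 0.3681 -0.2882] [-0.8349  0.2024  0.7088 -0.1925] [-0.2942 -0.2682]
```

View pics/w7.png

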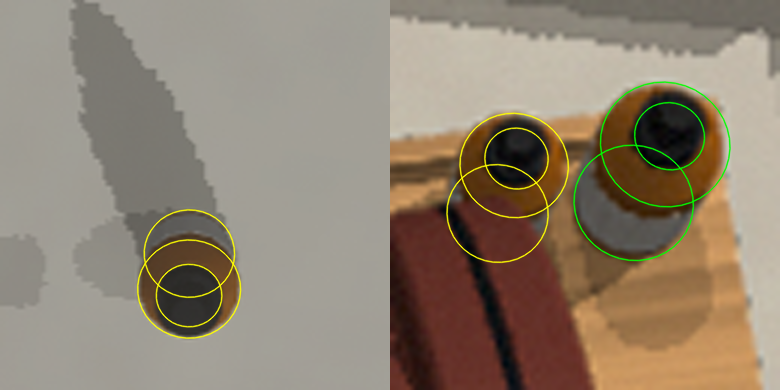

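>>> step_arm --moves '[{"translation": [-0.14,-0.01,0.5],"yaw": 0},{"translation": [-0.13,-0.01,1.5],"yaw": 0},{"translation": [0,0,1.6],"yaw": 0},{"translation": [0,0,1.6],"yaw": 0},{"translation": [0,0,1.6],"yaw": 0},{"translation": [0,0,1.6],"yaw": 0},{"translation": [0,0,1.6],"yaw": 0},{"translation": [0,0,1.6],"yaw": 0},{"translation": [0,0,1.2],"yaw": 0},{"translation": [0,0,0.9],"yaw": 0},{"translation": [0,0,0],"yaw": 0},{"translation": [0,0,0],"yaw": 0}]'

```text
time: 16.63
ee_pos: [0.4377, 0.0117, 0.0115]
eef_rot: [[-0.165, 0.986, -0.001], [0.986, 0.165, -0.001], [-0.001, -0.001, -1.0]]
contact_force: [-0.1, 0.4, 0.6]
grip_width: 0.0769
```

>>> step_arm --moves '[{"translation": [0,0,0],"yaw": 0},{"translation": [0,0,0],"yaw": 0},{"translation": [0,0,0],"yaw": 0},{"translation": [0,0,0],"yaw": 0},{"translation": [0,0,0],"yaw": 0},{"translation": [0,0,0],"yaw": 0},{"translation": [0,0,0],"yaw": 0},{"translation": [0,0,0],"yaw": 0},{"translation": [0,0,0],"yaw": 0},{"translation": [0,0,0],"yaw": 0},{"translation": [0,0,0],"yaw": 0}]' --fingers 0.2

```text
time: 17.55
ee_pos: [0.4382, 0.0123, 0.0124]
eef_rot: [[-0.166, 0.986, 0.001], [0.986, 0.166, 0.001], [0.001, 0.001, -1.0]]
contact_force: [-1.8, -0.4, 6.0]
grip_width: 0.0295
```

>>> step_arm --moves '[{"translation": [0,0,-0.3],"yaw": 0},{"translation": [0,0,-0.8],"yaw": 0},{"translation": [0,0,-1.5],"yaw": 0},{"translation": [0,0,-2.2],"yaw": 0},{"translation": [0,0,-2.5],"yaw": 0},{"translation": [0,0,-2.5],"yaw": 0},{"translation": [-0.3,1.0,-2.2],"yaw": 0},{"translation": [-0.6,2.2,-1.5],"yaw": 0},{"translation": [-0.8,2.8,-0.3],"yaw": 0},{"translation": [-0.8,3.0,0],"yaw": 0},{"translation": [-0.8,3.0,0],"yaw": 0},{"translation": [-0.8,2.5,0],"yaw": 0},{"translation": [-0.6,1.8,0],"yaw": 0},{"translation": [-0.2,1.0,0],"yaw": 0},{"translation": [0,0,0],"yaw": 0},{"translation": [0,0,0],"yaw": 0}]'

```text
time: 18.88
ee_pos: [0.6163, -0.0078, 0.1499]
eef_rot: [[-0.165, 0.986, -0.001], [0.986, 0.165, -0.001], [-0.001, -0.001, -1.0]]
contact_force: [-0.4, -0.3, 0.1]
grip_width: 0.0296
```

Run:
```python
from h import *
togo(.0275,-.0618,.067)
ci=robot.camera_info('wrist'); im=robot.get_image('wrist')[:,:,::-1].copy(); s=robot.state()
sc=3
A=cv2.resize(im[130:390,150:410],None,fx=2.3,fy=2.3,interpolation=cv2.INTER_CUBIC)
for P,z0,k,col in ((s['ee_pos'],s['ee_pos'][2]-.0124,'small',(0,255,255)),(shelfpt(SH,.0247,-.1038,0),.05,'medium',(0,255,0))):
    D=DIM[k]
    for zz,r in ((0,D[0]),(D[1],D[0]),(D[3],D[2])):
        cv2.polylines(A,[np.int32((proj('wrist',circ(P[0],P[1],z0+zz,r),ci)-[149.5,129.5])*2.3*8).reshape(-1,1,2)],True,col,1,cv2.LINE_AA,3)
cv2.imwrite('pics/w8.png',A)
```

```text
18.8833 local [-0.0031 -0.0328] [ 0.6163 -0.0078  0.1499] togo cm (tool) [-2.895   3.0673  8.2862] yaw err 4.6127660678740856e-05 0.029552831323266332 [-0.424  -0.2888  0.0595]
```

View pics/w8.png

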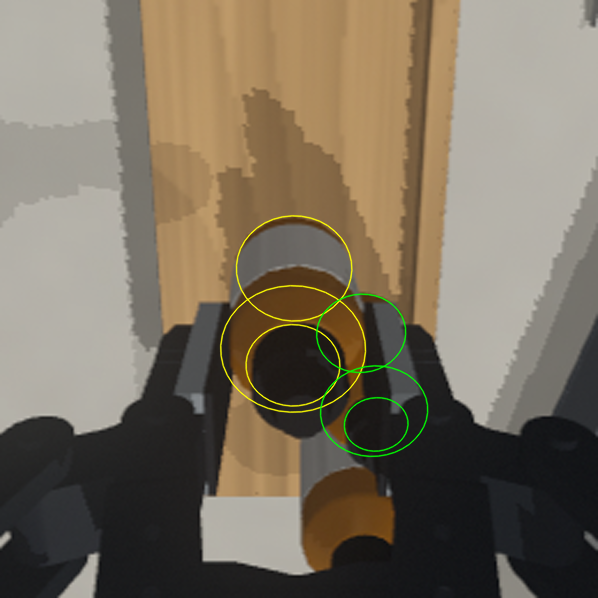

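>>> step_arm --moves '[{"translation": [0,1.0,0],"yaw": 0},{"translation": [-0.5,1.2,0.5],"yaw": 0},{"translation": [-0.9,0.8,1.0],"yaw": 0},{"translation": [-0.9,0,1.5],"yaw": 0},{"translation": [-0.5,0,1.5],"yaw": 0},{"translation": [-0.1,0,1.5],"yaw": 0},{"translation": [0,0,1.0],"yaw": 0},{"translation": [0,0,0.6],"yaw": 0},{"translation": [0,0,0],"yaw": 0},{"translation": [0,0,0],"yaw": 0},{"translation": [0,0,0],"yaw": 0}]'

```text
time: 19.85
ee_pos: [0.6513, -0.0309, 0.0745]
eef_rot: [[-0.166, 0.986, 0.001], [0.986, 0.166, 0.0], [-0.0, 0.001, -1.0]]
contact_force: [-0.0, -0.0, -0.9]
grip_width: 0.0295
```

Run:
```python
from h import *
togo(.0275,-.0618,.0624)
```

```text
19.85 local [ 0.0276 -0.0613] [ 0.6513 -0.0309  0.0745] togo cm (tool) [-0.0486 -0.0118  1.2095] yaw err 0.0009201775127727074 0.029546734773799883 [-0.0157 -0.0478 -0.8583]
```

>>> step_arm --moves '[{"translation": [-0.04,0,0.4],"yaw": 0},{"translation": [0,0,0.4],"yaw": 0},{"translation": [0,0,0.2],"yaw": 0},{"translation": [0,0,0.15],"yaw": 0},{"translation": [0,0,0.05],"yaw": 0},{"translation": [0,0,0],"yaw": 0},{"translation": [0,0,0],"yaw": 0}]'

```text
time: 20.43
ee_pos: [0.651, -0.0317, 0.0625]
eef_rot: [[-0.166, 0.986, 0.0], [0.986, 0.166, 0.0], [0.0, 0.0, -1.0]]
contact_force: [-2.9, -0.0, 8.3]
grip_width: 0.0297
```

Run:
```python
from h import *
togo(.0275,-.0618,.0624)
```

```text
20.4333 local [ 0.0272 -0.0621] [ 0.651  -0.0317  0.0625] togo cm (tool) [0.025  0.027  0.0131] yaw err 0.0003698346673984554 0.029674138356428497 [-2.9341 -0.0325  8.2502]
```

>>> step_arm --moves '[{"translation": [0,0,0],"yaw": 0},{"translation": [0,0,0],"yaw": 0},{"translation": [0,0,0],"yaw": 0},{"translation": [0,0,0],"yaw": 0},{"translation": [0,0,-0.3],"yaw": 0},{"translation": [0,0,-1],"yaw": 0},{"translation": [0,0,-2],"yaw": 0},{"translation": [0,0,-3],"yaw": 0},{"translation": [0,0,-3],"yaw": 0},{"translation": [0,0,-3],"yaw": 0},{"translation": [2,-1,-1],"yaw": 0},{"translation": [3.5,-1.5,0],"yaw": 0},{"translation": [3.5,-1.5,0],"yaw": 0},{"translation": [3.5,-1.5,0],"yaw": 0},{"translation": [3.5,-1.5,0],"yaw": 0},{"translation": [3.5,-1.5,0],"yaw": 0},{"translation": [3,-1.5,0],"yaw": 0},{"translation": [1,-0.5,0],"yaw": 0},{"translation": [0,0,0],"yaw": 0},{"translation": [0,0,0],"yaw": 0}]' --fingers 0.62

```text
time: 22.1
ee_pos: [0.5085, 0.1832, 0.1955]
eef_rot: [[-0.167, 0.986, 0.001], [0.986, 0.167, 0.001], [0.001, 0.001, -1.0]]
contact_force: [1.1, -0.3, -0.1]
grip_width: 0.0531
```

Run:
```python
from h import *
im={}
P={'big':(.661,-.1245),'medium':shelfpt(SH,.0247,-.1038,0)[:2],'small':shelfpt(SH,.0272,-.0621,0)[:2]}
out=[]
for c,(u,v,w,h) in (('top',(280,112,90,75)),('scene',(190,165,72,60))):
    i=robot.get_image(c)[:,:,::-1].copy(); ci=robot.camera_info(c); cv2.imwrite(f'pics/{c}_end.png',i)
    A=cv2.resize(i[v:v+h,u:u+w],(396,330),interpolation=cv2.INTER_CUBIC); B=A.copy(); s=396/w
    for k,p in P.items():
        D=DIM[k]
        for zz,r in ((0,D[0]),(D[1],D[0]),(D[3],D[2])):
            cv2.polylines(B,[np.int32((proj(c,circ(p[0],p[1],.05+zz,r),ci)-[u-.5,v-.5])*s*8).reshape(-1,1,2)],True,(0,255,255),1,cv2.LINE_AA,3)
        for d in robot.find_in(c,'bottle_'+k)[:2]:
            x,r=fit(k,[(c,np.array(d['extent']),ci)],.05,[.65,-.08]); print(c,k,round(d['confidence'],2),loc(x),r.round(1))
    out.append(np.hstack([A,B]))
cv2.imwrite('pics/end.png',np.vstack(out)[:600]); print(robot.state()['time'])
```

```text
top big 0.91 [ 0.0229 -0.1503] [-3.7 -1.4  2.   1.7]
top medium 0.93 [-0.2217 -0.2822] [ 1.1 -1.1 -0.9  1.3]
top medium 0.81 [-0.2992 -0.269 ] [-0.7  0.2  0.6 -0.2]
top small 0.86 [ 0.0249 -0.0606] [-2.3  0.3  1.8 -0.3]
scene big 0.86 [ 0.0156 -0.1575] [-2.8 -0.6  5.6  0.4]
scene medium 0.75 [ 0.0194 -0.1108] [-0.9  0.3  0.9 -0.3]
scene medium 0.68 [-0.1645 -0.2167] [-1.1 -1.   1.2  0.7]
scene small 0.91 [ 0.0209 -0.0601] [-0.6 -0.8  0.6  0.6]
22.5
```

View pics/end.png

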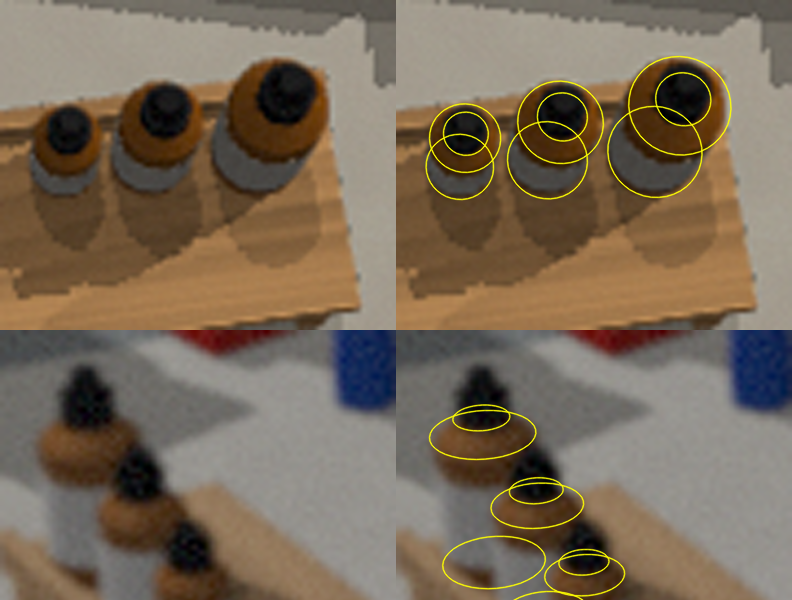

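```bash
python3 -c "
from cell import robot
print(robot.job_done(), robot.state()['time'])"
```

```text
the job is handed in; nothing more can be done
the job is handed in; nothing more can be done
```

I moved the medium and then the small amber bottle onto the shelf next to the big one, against the rear ledge, and handed the job in at about 22.5 s of the 64 s allowed. No verdict was reported.

**Final checks (top and scene cameras, model outlines over the pictures):** all three bottles stand upright in size order on the shelf. My position estimates fit the pictures to about 1–2 mm:

| Check | Estimate | Judged limit |
|---|---|---|
| Medium bottle from the ledge | about 1.3 mm | 6 mm |
| Small bottle from the ledge | about 1.8 mm | 6 mm |
| Big–medium centre distance | about 51.5 mm (gap about 10 mm) | 56 mm |
| Medium–small centre distance | about 42 mm (gap about 7 mm) | 49 mm |

- **Big bottle:** it shows no visible movement.
- **Carton, jar, cassette and pen:** I felt no unexpected contact, but I did not measure their positions again at the end.

**What disagreed or was marginal:**
- The big–medium gap is right at the one-centimetre wish, with an uncertainty of about 1–2 mm, and I did not close it further.
- The final detector boxes gave looser positions than the outlines, up to about 7 mm off. The scene boxes alone put both placed bottles just past the ledge limit, and the big one too, though I saw no sign it had moved. I trusted the outlines, and the ledge contact I felt while placing the medium bottle.
- My first grip on the medium bottle was too high, on its shoulder. I re-gripped it twice lower down before lifting.

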